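# Check the weld of a steel bracket with a crack-detector pen

### The arm

A 6-joint arm with a two-finger parallel gripper is mounted at the origin on the work surface. World frame = base frame: x ahead of the robot, y to its left, z up, the work surface at z = 0. Lengths are in m, angles in rad, forces in N, time in s.
With the tool pointing down it reaches from about 0.25 to 0.85 m from the base axis. Payload 12.5 kg.
Tool frame: the origin (TCP) lies between the finger pads; the fingertips stand 8 mm ahead of it and the grasp point (between the pads) lies 11 mm behind it; z points along the fingers, y is the line along which they close (so a half turn about z gives the same grasp; the last joint's range is limited). The gripper opens to 93 mm and grips with 3 to 60 N. Pads are 15 mm wide; open, the fingers measure 128 mm over their backs; the gripper's body (75 mm by 188 mm) begins 65 mm behind the grasp point.
Start: joints at [-1.197, 0.351, 1.652, -0, 1.139, -0.085], TCP at [0.244, -0.493, 0.227] pointing down, gripper open.
Joint ranges: [-2.75, 2.75], [-0.79, 2.1], [0.01, 2.65], [-1.57, 4.71], [0.07, 3.14], [-2.87, 2.87]. Speed limits (rad/s): [2.22, 2.22, 2.79, 3.14, 3.14, 3.14].

### API

Orientations are given as a unit quaternion [x, y, z, w].
In Python, from plant import manip, optics gives the robot as it stands.
- The arm moves only by the tool jog_arm, never from a script. Its argument "targets" is one flat list of numbers, 7 for each row, row after row: the opening, from 0 (shut) to 1 (fully open), then the shift along the tool's x, y, z in m, then the turn, a rotation vector about the tool's x, y, z in rad. In form: [gripper, tx, ty, tz, wx, wy, wz, gripper, tx, ty, tz, wx, wy, wz, ...]. A call has 1 to 5 rows; each row is the pose to reach, as a shift and turn from the pose commanded when the call began, along the tool's axes at that moment; what a row does not reach only later rows make up. A row lasts 1/12 s, in which the tool goes at most 41.7 mm and 7.16 degrees, less where a joint would pass 70% of its speed; a pose out of reach is approached as far as the arm can. A call with a gripper value outside its range is refused whole. The fingers move at their own pace and stop on an object; "grip_force" is the grip in N (left out, the last holds). Time passes only in rows, so rows that repeat a pose let the fingers close. It gives the time, the measured TCP pose, the force, the opening and the grip force at its end, in the units of the state.
- manip.get_obs(): the state, without advancing time (a new reading comes with each control period).
- optics.get_image(name): name is "scene" or "top"; returns a dict with "image" (400x640x3 uint8, red, green, blue), "fx", "fy", "cx", "cy" (pixels), "R" (3x3) and "t" (3): a world point X has camera coordinates R X + t. Camera axes: x right, y down, z forward; pixel columns grow to the right and rows downward; lengths in m; the calibration is good to about 2 mm. A picture is of the moment at which its call begins. There is no depth.
- manip.job_done(): hands the job in; it is judged then, once.
The state is a dict: "clock": time; "q": joint angles; "qd": joint speeds; "effort": joint torques, N m; "position": TCP position; "tcp_rot": TCP orientation; "force": force on the tool from outside, world axes, zero at the start; "ft_torque": the same for the moment, N m; "opening": finger opening in m; "finger_force": force on a finger pad.
Only numpy, scipy, OpenCV 4.12 (cv2) and the standard library are available. Lean on these libraries where they do the work, as an engineer would, in place of code of your own. Each camera call takes 0.05 s, during which the arm holds its last target. There are 200 camera calls.

### The job

Take the crack-detector pen from its sloping rest and check the weld at the front foot of the steel bracket's upright plate: keep the pen leaning back from the upright by about 35 degrees from vertical and draw its sprung tip lightly along the weld, from the left end to the right end as you face the weld (half a centimetre short of the edges will do), at no more than about 3 cm a second. Then put the pen back in its rest the way you found it, tip at the foot of the slope. Do not shift the bracket or the things around it.

Things in the scene. Friction and masses are not known exactly. Their poses are not given: they have to be found in the camera images.
- bracket: Loose grey steel bracket, 3 kg: foot plate 8 mm thick, 140 wide (y), x = -110 to +55, flat on the bench; upright plate x = 0 to 8, 140 wide, top 140 mm above the bench; gusset behind. The weld side (-x) faces roughly the robot's right. Origin on the bench below the upright's front face, mid-width; x level, from the weld side to the upright; y along the weld, left as you face the weld; z up.
- weld_mid (a point): Middle of the weld's sloping face, in the corner between the foot plate's top and the upright's front face (bracket x = -4, z = 12 mm). A straight rippled fillet weld with 8 mm legs. Axes as the bracket's. The weld runs along y over the whole width, from y = +70 mm (left end) to y = -70 mm (right end); open above and in front.
- pen_mid (a point): Crack-detector pen, black, 140 mm long, 0.1 kg: square flat-sided body 16 x 16 mm from 40 to 140 mm behind the point, tapered grey nose, thin sprung steel tip. This point: on the pen's axis, 85 mm from the free tip's end, near the centre of mass, good to grip. z from tip to tail; x, y square to the sides. At rest it leans 35 degrees from vertical, tail roughly to the robot's right; grip across y.
- pen_point (a point): The very end of the pen's rounded tip (2.5 mm radius). Axes as pen_mid. The tip slides back into the nose by up to 8 mm when pressed along the pen: 1.2 N to start, 2.8 N at full travel; half-way in is a good light contact.
- cradle: Inclined aluminium cradle of the pen rest, on a dark steel foot (135 x 80 mm) fixed to the bench. Origin where the pen's point stands on the stop at the foot of the slope, 30 mm above the bench. z up the slope, 35 degrees from vertical, along the axis of a pen at rest; x out of the slope, away from the support; y level, across. A pen at rest has its point at this origin and its z along this z.
- cradle_rib (a point): Point on the cradle's rib, 85 mm up the slope. The rib (10 mm wide, surface at cradle x = -8 mm, up to z = 107 mm) carries the pen from below. Two ears (y = +-13 to 16 mm, reaching x = +6 mm) flank the pen from cradle z = 0 to 55 mm; above z = 55 both sides are free for fingers. The +x side is open: the pen goes in and out along the slope or off it.
- nut_bin: Bystander: loose blue plastic bin of nuts, 160 x 100 x 72 mm. Origin at the centre of its underside.
- carton: Bystander: loose cardboard carton, 150 x 110 x 85 mm. Origin at the centre of its underside.
- strut: Bystander: loose offcut of steel strut channel, 41 x 140 x 41 mm, slot upward. Origin at the centre of its underside.
Things that resemble listed ones, but are neither listed nor needed, are in the scene too. What is shaped like the part that bears cradle but green or pink is not meant.

How it is judged:
On the way, in this order (a step that is already met when the one before it is completed fails the run):
1. pen tip touching the weld at the left end of the weld (within 8 mm along it; for the ends, the last 18 mm), pen leaning back from the upright, 20 to 51 degrees from vertical (x of pen_point in the frame of bracket between -0.016 and 0.006 m and z of pen_point in the frame of bracket below 0.024 m and contact force between pen and bracket above 0.2 N and x of pen_mid in the frame of bracket below -0.03 m and angle between pen_mid's own z axis and vertical between 0.35 and 0.9 rad and y of pen_point in the frame of bracket between 0.052 and 0.078 m), for 0.1 s.
2. pen tip touching the weld 40 mm left of its middle (within 8 mm along it; for the ends, the last 18 mm), pen leaning back from the upright, 20 to 51 degrees from vertical (x of pen_point in the frame of bracket between -0.016 and 0.006 m and z of pen_point in the frame of bracket below 0.024 m and contact force between pen and bracket above 0.2 N and x of pen_mid in the frame of bracket below -0.03 m and angle between pen_mid's own z axis and vertical between 0.35 and 0.9 rad and y of pen_point in the frame of bracket between 0.032 and 0.048 m), for 0.1 s.
3. pen tip touching the weld 20 mm left of its middle (within 8 mm along it; for the ends, the last 18 mm), pen leaning back from the upright, 20 to 51 degrees from vertical (x of pen_point in the frame of bracket between -0.016 and 0.006 m and z of pen_point in the frame of bracket below 0.024 m and contact force between pen and bracket above 0.2 N and x of pen_mid in the frame of bracket below -0.03 m and angle between pen_mid's own z axis and vertical between 0.35 and 0.9 rad and y of pen_point in the frame of bracket between 0.012 and 0.028 m), for 0.1 s.
4. pen tip touching the weld at its middle (within 8 mm along it; for the ends, the last 18 mm), pen leaning back from the upright, 20 to 51 degrees from vertical (x of pen_point in the frame of bracket between -0.016 and 0.006 m and z of pen_point in the frame of bracket below 0.024 m and contact force between pen and bracket above 0.2 N and x of pen_mid in the frame of bracket below -0.03 m and angle between pen_mid's own z axis and vertical between 0.35 and 0.9 rad and y of pen_point in the frame of bracket between -0.008 and 0.008 m), for 0.1 s.
5. pen tip touching the weld 20 mm right of its middle (within 8 mm along it; for the ends, the last 18 mm), pen leaning back from the upright, 20 to 51 degrees from vertical (x of pen_point in the frame of bracket between -0.016 and 0.006 m and z of pen_point in the frame of bracket below 0.024 m and contact force between pen and bracket above 0.2 N and x of pen_mid in the frame of bracket below -0.03 m and angle between pen_mid's own z axis and vertical between 0.35 and 0.9 rad and y of pen_point in the frame of bracket between -0.028 and -0.012 m), for 0.1 s.
6. pen tip touching the weld 40 mm right of its middle (within 8 mm along it; for the ends, the last 18 mm), pen leaning back from the upright, 20 to 51 degrees from vertical (x of pen_point in the frame of bracket between -0.016 and 0.006 m and z of pen_point in the frame of bracket below 0.024 m and contact force between pen and bracket above 0.2 N and x of pen_mid in the frame of bracket below -0.03 m and angle between pen_mid's own z axis and vertical between 0.35 and 0.9 rad and y of pen_point in the frame of bracket between -0.048 and -0.032 m), for 0.1 s.
7. pen tip touching the weld at the right end of the weld (within 8 mm along it; for the ends, the last 18 mm), pen leaning back from the upright, 20 to 51 degrees from vertical (x of pen_point in the frame of bracket between -0.016 and 0.006 m and z of pen_point in the frame of bracket below 0.024 m and contact force between pen and bracket above 0.2 N and x of pen_mid in the frame of bracket below -0.03 m and angle between pen_mid's own z axis and vertical between 0.35 and 0.9 rad and y of pen_point in the frame of bracket between -0.078 and -0.052 m), for 0.1 s.
At the end, for the whole second after the job is handed in: The pen lies back in its rest, released and still: point within 15 mm of the foot of the slope, axis within 8 degrees of the slope's; the bracket stands within 15 mm of where it was, upright; bin, carton and strut offcut stand within 30 mm of where they were (distance between pen_point and cradle below 0.015 m and angle between the z axis of pen_mid and the z axis of cradle, either way round below 0.15 rad and linear speed of pen below 0.02 m/s and distance of bracket from where it was at the start of the episode below 0.015 m and angle between bracket's own z axis and vertical below 0.05 rad and distance of each of nut_bin, carton, strut from where it was at the start of the episode below 0.03 m and angle between each of nut_bin, carton, strut's own z axis and vertical below 0.1 rad); the robot touches nothing.
It fails at once if the pen moves faster than 80 mm/s while it touches the bracket (contact force between pen and bracket above 0.5 N and linear speed of pen above 0.08 m/s).
It fails at once if the pen is pressed on the bracket with more than 20 N (contact force between pen and bracket above 20 N).
It fails at once if the bracket is shifted by more than 15 mm or tipped (distance of bracket from where it was at the start of the episode above 0.015 m or angle between bracket's own z axis and vertical above 0.1 rad).
It fails at once if a bystander is shifted by more than 30 mm or tipped (distance of any of nut_bin, carton, strut from where it was at the start of the episode above 0.03 m or angle between any of nut_bin, carton, strut's own z axis and vertical above 0.2 rad).
It also fails if it takes over 72 s, if anything falls off the work surface, if the arm or the gripper's body presses on something with over 40 N, if the wrist force passes 120 N, or if a joint passes its speed limit or range.

## Working session

There is one attempt and no reset: what is moved stays moved. The work goes in short steps, Python scripts to look and compute and a tool call to move; the robot and the scene stay as the last step left them, time stands still between calls to the robot, and variables do not carry over. Pictures are saved under pics/ and viewed, at most 12 in all, crops included, and the job is handed in when it is done.

Besides the shell and the picture viewer there is one more tool, called after ">>>" by a JSON object that holds its "name" and its "arguments", one argument or row to a line. jog_arm: Moves the arm, as the interface text tells. Its arguments: {"type":"object","properties":{"targets":{"type":"array","items":{"type":"number"}},"grip_force":{"type":"number"}},"required":["targets"]}

```bash
ls; mkdir -p pics
python3 - <<'E'
from plant import manip, optics
import cv2,numpy as np,pickle
print(manip.get_obs())
for n in("scene","top"):
    d=optics.get_image(n); pickle.dump(d,open(f"pics/{n}0.pkl","wb"))
    cv2.imwrite(f"pics/{n}0.png",d["image"][:,:,::-1])
    print(n,d["fx"],d["fy"],d["cx"],d["cy"],d["R"],d["t"],-np.array(d["R"]).T@d["t"])
E
```

```text
pics
{'clock': 0.0, 'q': array([-1.19664898e+00,  3.51227819e-01,  1.65239845e+00,  3.86480536e-05,
        1.13911224e+00, -8.45557407e-02]), 'qd': array([ 0.00138201, -0.00026789, -0.00240385, -0.00034435, -0.00019508,
       -0.00030559]), 'effort': array([ 4.17377441e-04, -4.97326612e+01, -2.85254055e+01,  6.99564046e-02,
        2.57094903e-02, -1.05504321e-04]), 'position': array([ 0.24346586, -0.49281446,  0.22611578]), 'tcp_rot': array([ 9.73815704e-01,  2.27338174e-01, -6.53046717e-05, -5.69462361e-04]), 'force': array([-0.56278216,  0.19474189,  0.28890685]), 'ft_torque': array([-0.04182894, -0.0097868 , -0.00972671]), 'finger_force': 0.0, 'opening': 0.09284822641260018}
scene 490.1060722748997 490.1060722748997 316.102200226427 199.41149846808736 [[-0.5971369   0.80204324  0.0124163 ]
 [ 0.67984088  0.5142489  -0.52284266]
 [-0.42572749 -0.30376754 -0.85233878]] [ 0.31236971 -0.34338946  1.4979498 ] [1.05769607 0.38108216 1.09334357]
top 394.04389057068755 394.04389057068755 319.940979070411 194.834590903066 [[ 0.01293818 -0.99944303  0.03076088]
 [-0.99854948 -0.01452234 -0.05184623]
 [ 0.05226408 -0.03004547 -0.99818121]] [0.0117257  0.53224726 0.99205583] [0.47947463 0.04925543 1.01748582]
```

View pics/scene0.png

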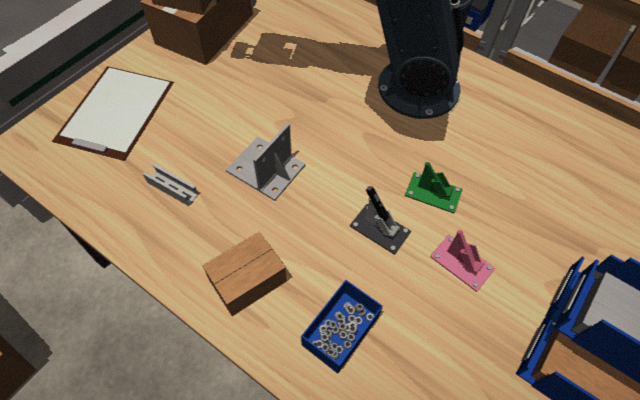

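View pics/top0.png

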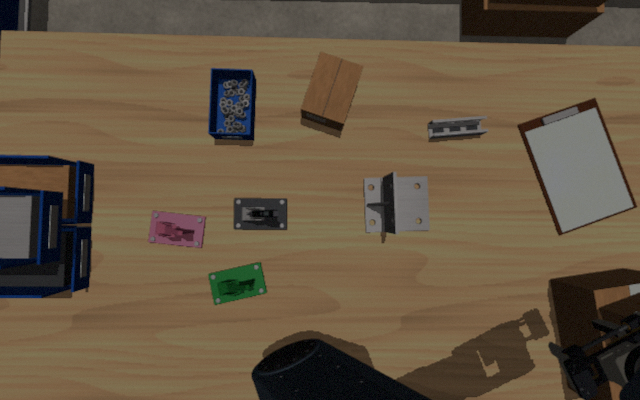

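The scene shows one dark-footed rest holding the black pen. The candidates are:
- dark rest at scene (380,220), top (260,213)
- green decoy at scene (435,190), top (238,284)
- pink decoy at scene (463,260), top (177,229)

I choose the dark rest. The bracket is at scene (268,165), top (397,203). Next is one close crop of both.

Run:
```python
import cv2,numpy as np,pickle
def crop(n,c,r,w=80,h=60,k=5):
    im=pickle.load(open(f"pics/{n}0.pkl","rb"))["image"][r:r+h,c:c+w,::-1]
    im=cv2.convertScaleAbs(im,alpha=1.5,beta=15)
    im=cv2.resize(im,None,fx=k,fy=k,interpolation=cv2.INTER_CUBIC)
    for i in range(0,w,10): cv2.putText(im,str(c+i),(i*k,8),0,.28,(0,0,255));cv2.line(im,(i*k,0),(i*k,h*k),(0,0,255) if 0 else (0,200,255),1) if i%20==0 else 0
    for i in range(0,h,10): cv2.putText(im,str(r+i),(0,i*k+4),0,.28,(0,0,255));cv2.line(im,(0,i*k),(w*k,i*k),(0,200,255),1) if i%20==0 else 0
    return im
a=np.hstack([crop("scene",345,180,80,75),crop("scene",225,120,80,75)])
b=np.hstack([crop("top",225,185,80,45),crop("top",360,165,80,45)])
b2=np.hstack([crop("top",225,185,80,45),crop("top",355,168,80,45)])
g=np.vstack([a,b]); print(g.shape); cv2.imwrite("pics/crop1.png",g)
cv2.imwrite("pics/crop2.png",np.hstack([crop("top",360,168,80,75),crop("top",225,180,80,75)]))
```

```text
(600, 800, 3)
```

View pics/crop1.png

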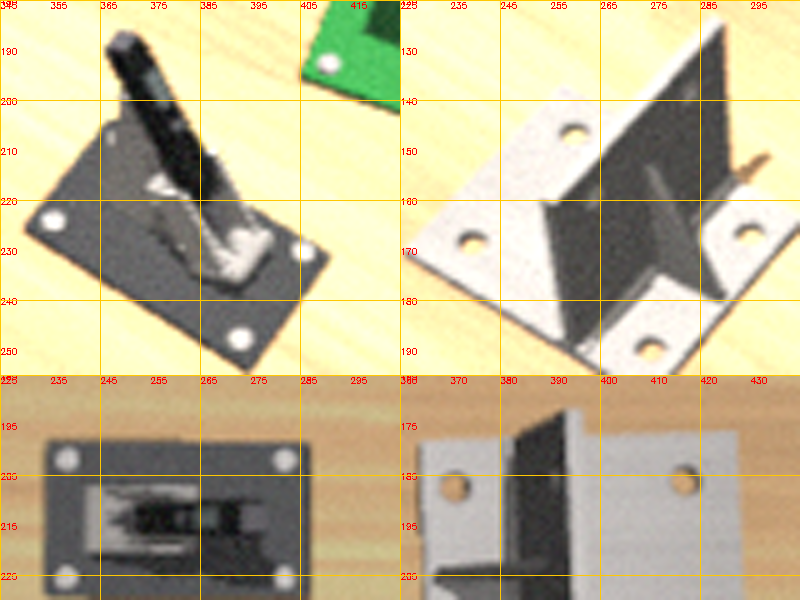

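View pics/crop2.png

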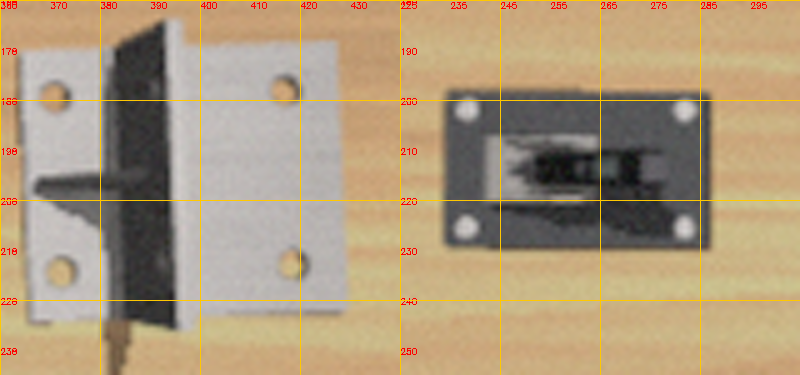

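The crop confirms it. The black pen lies in the aluminium cradle on the dark foot, with the grey tail cap at scene (370.6,188.4), top (275.6,213.4). Bracket upright top edge in the top view: (396.6,172) to (398.4,233.4).

```bash
cat > h.py <<'E'
import pickle,numpy as np
from scipy.optimize import least_squares
from scipy.spatial.transform import Rotation as Ro
C={n:pickle.load(open(f"pics/{n}0.pkl","rb")) for n in("scene","top")}
def proj(n,X):
    d=C[n];c=np.asarray(X)@np.array(d["R"]).T+d["t"]
    return np.c_[d["fx"]*c[...,0]/c[...,2]+d["cx"],d["fy"]*c[...,1]/c[...,2]+d["cy"]]
def fit(obs,p0,f):
    r=lambda p:np.concatenate([(proj(n,f(p,np.array([m])))-uv).ravel() for n,m,uv in obs])
    s=least_squares(r,p0,loss="soft_l1"); return s.x,r(s.x).round(1).reshape(-1,2)
def planar(p,m): return m@Ro.from_euler("z",p[2]).as_matrix().T+[p[0],p[1],0]
E
python3 - <<'E'
from h import *
B=[("top",(-.11,-.07,.008),(427.4,176.2)),("top",(-.11,.07,.008),(429.4,230.2)),
("top",(0,-.07,.14),(396.6,172)),("top",(0,.07,.14),(398.4,233.4)),("top",(.008,-.07,.14),(393.2,172)),("top",(.008,.07,.14),(395.4,233.6)),
("top",(.055,.07,.008),(365.6,232.6)),("top",(.055,-.07,.008),(364,178)),
("scene",(0,-.07,.14),(253.4,160.2)),("scene",(0,.07,.14),(288.2,124.4)),("scene",(-.11,-.07,.008),(226.6,171.6)),("scene",(.055,.07,.008),(305,165)),("scene",(-.11,.07,.008),(257.4,137.2))]
p,r=fit(B,[.45,-.1,1.57],planar);print("bracket",p,r.tolist())
for n in("top","scene"):
    q,r=fit([b for b in B if b[0]==n],p,planar);print(n,q)
F=[("top",(-.0675,-.04,0),(234,198.4)),("top",(.0675,-.04,0),(287.2,198.8)),("top",(.0675,.04,0),(287.2,229.6)),("top",(-.0675,.04,0),(234.2,229.2)),
("scene",(.0675,-.04,0),(350,226)),("scene",(-.0675,-.04,0),(395,254)),("scene",(-.0675,.04,0),(411,231.2))]
foot=lambda p,m:planar(p,m)+[0,0,p[3]]
q,r=fit(F,[.45,.2,-1.57,.01],foot);print("foot",q,r.tolist())
x,r=fit([("top",(0,0,0),(275.6,213.4)),("scene",(0,0,0),(370.6,188.4))],[.45,.2,.14],lambda p,m:m+p)
print("tail",x,r.tolist())
a=q[2];z=np.array([np.sin(.6109)*np.cos(a),np.sin(.6109)*np.sin(a),np.cos(.6109)])
print("tip",x-.14*z,"mid",x-.055*z,"axis",z)
E
```

```text
bracket [ 0.5109902  -0.1508655   1.61201258] [[-0.6, -0.3], [-0.3, -0.2], [-0.5, -0.7], [0.1, 0.3], [-0.6, -0.6], [-0.5, 0.2], [-0.2, -0.7], [-0.5, -0.5], [-0.4, -1.5], [-0.8, -2.5], [-1.1, -2.7], [0.5, -2.3], [0.1, -1.7]]
top [ 0.5103335  -0.15182853  1.61021715]
scene [ 0.51582731 -0.145538    1.61446164]
foot [ 0.54616078  0.17359596 -1.49010125 -0.02203468] [[2.0, 7.8], [0.3, 4.0], [-1.6, -57.0], [0.1, -53.3], [0.6, 0.1], [2.2, -2.5], [-28.8, 45.4]]
tail [0.4820073  0.12223435 0.13924373] [[-0.7, 0.3], [-0.9, -0.0]]
tip [0.47553413 0.20227772 0.02456523] mid [0.47946427 0.15367996 0.09419146] axis [ 0.04623688 -0.57173835  0.81913211]
```

Run:
```python
from h import *
F=[("top",(-.0675,.04,0),(233.6,198)),("top",(.0675,.04,0),(286.8,198.4)),("top",(.0675,-.04,0),(286.8,229.2)),("top",(-.0675,-.04,0),(233.8,228.8)),
("scene",(.0675,.04,0),(349.6,225.6)),("scene",(-.0675,.04,0),(394.6,253.6)),("scene",(-.0675,-.04,0),(410.6,230.8))]
foot=lambda p,m:planar(p,m)+[0,0,p[3]]
q,r=fit(F,[.45,.2,-1.57,.01],foot);print("foot",q,r.tolist())
q2,r=fit(F[:4],q[:3],lambda p,m:planar(p,m)+[0,0,.01]);print("foot top only z=.01",q2,r.tolist())
for dv in(0,-1.5,-2.5):
    x,r=fit([("top",(0,0,0),(275.2,213)),("scene",(0,0,0),(370.2,188+dv))],[.45,.2,.14],lambda p,m:m+p)
    a=q2[2];z=np.array([np.sin(.6109)*np.cos(a),np.sin(.6109)*np.sin(a),np.cos(.6109)])
    print("tail",x,r[0],"tip",x-.14*z,"mid",x-.055*z,"axis",z)
```

```text
foot [ 4.82252647e-01  1.71171032e-01 -1.55820842e+00  2.67446747e-05] [[0.5, -0.0], [-0.1, -0.3], [-0.2, 0.0], [-0.1, 0.4], [-0.6, -0.3], [0.0, 0.4], [0.5, -0.0]]
foot top only z=.01 [ 0.48231087  0.17005239 -1.56003436] [[0.2, -0.2], [0.2, -0.4], [-0.0, 0.2], [-0.4, 0.5]]
tail [0.48308428 0.12238118 0.14237117] [-0.5  0.2] tip [0.48222006 0.20268121 0.02769267] mid [0.48274477 0.15392762 0.0973189 ] axis [ 0.006173   -0.57357169  0.81913211]
tail [0.48310328 0.12180473 0.14821226] [-0.4  0.2] tip [0.48223906 0.20210476 0.03353377] mid [0.48276377 0.15335117 0.10316   ] axis [ 0.006173   -0.57357169  0.81913211]
tail [0.48311667 0.12142295 0.15207934] [-0.4  0.2] tip [0.48225245 0.20172298 0.03740085] mid [0.48277716 0.15296939 0.10702708] axis [ 0.006173   -0.57357169  0.81913211]
```

>>> {"name": "jog_arm", "arguments": {
  "targets": [1,0.125,-0.1185,0,0,0,0,1,0.125,-0.1185,0,0,0,0,1,0.125,-0.1185,0,0,0,0,1,0.125,-0.1185,0,0,0,0,1,0.125,-0.1185,0,0,0,0]
}}

```text
clock: 0.52
position: [0.304, -0.3267, 0.2263]
tcp_rot: [0.974, 0.229, 0.0, -0.001]
force: [-0.3, -0.7, 0.6]
opening: 0.0934
finger_force: 0.0
```

>>> {"name": "jog_arm", "arguments": {
  "targets": [1,0.125,-0.1185,0,0,0,0,1,0.125,-0.1185,0,0,0,0,1,0.125,-0.1185,0,0,0,0,1,0.125,-0.1185,0,0,0,0,1,0.125,-0.1185,0,0,0,0]
}}

```text
clock: 0.93
position: [0.3637, -0.1656, 0.2266]
tcp_rot: [0.973, 0.229, 0.0, -0.001]
force: [0.0, -0.8, -0.1]
opening: 0.0928
finger_force: 0.0
```

>>> {"name": "jog_arm", "arguments": {
  "targets": [1,0.125,-0.1185,0,0,0,0,1,0.125,-0.1185,0,0,0,0,1,0.125,-0.1185,0,0,0,0,1,0.125,-0.1185,0,0,0,0,1,0.125,-0.1185,0,0,0,0]
}}

```text
clock: 1.35
position: [0.4237, -0.0042, 0.2267]
tcp_rot: [0.973, 0.229, 0.0, -0.0]
force: [0.1, -0.4, 0.1]
opening: 0.0929
finger_force: 0.0
```

>>> {"name": "jog_arm", "arguments": {
  "targets": [1,0.125,-0.1185,0,0,0,-0.561,1,0.125,-0.1185,0,0,0,-0.561,1,0.125,-0.1185,0,0,0,-0.561,1,0.125,-0.1185,0,0,0,-0.561,1,0.125,-0.1185,0,0,0,-0.561]
}}

```text
clock: 1.77
position: [0.4836, 0.1571, 0.2264]
tcp_rot: [0.87, 0.492, 0.001, -0.0]
force: [0.5, -1.3, -0.1]
opening: 0.0929
finger_force: 0.0
```

>>> {"name": "jog_arm", "arguments": {
  "targets": [1,0,0,0,0,0,-0.561,1,0,0,0,0,0,-0.561,1,0,0,0,0,0,-0.561,1,0,0,0,0,0,-0.561,1,0,0,0,0,0,-0.561]
}}

```text
clock: 2.18
position: [0.4823, 0.1524, 0.2264]
tcp_rot: [0.701, 0.713, -0.0, -0.0]
force: [-0.3, -0.0, -0.9]
opening: 0.0934
finger_force: 0.0
```

>>> {"name": "jog_arm", "arguments": {
  "targets": [1,0,0,0.04,0,0,0,1,0,0,0.06,0,0,0,1,0,0,0.07,0,0,0,1,0,0,0.07,0,0,0]
}}

```text
clock: 2.52
position: [0.4813, 0.1524, 0.1548]
tcp_rot: [0.704, 0.71, -0.002, -0.001]
force: [-0.1, 0.1, 0.7]
opening: 0.093
finger_force: 0.0
```

```bash
cat >> h.py <<'E'
def see(name,boxes,marks):
    from plant import optics
    import cv2
    out=[]
    for n,c,r,w,h in boxes:
        d=optics.get_image(n);C[n]=d
        im=cv2.convertScaleAbs(np.ascontiguousarray(d["image"][r:r+h,c:c+w,::-1]),alpha=1.4,beta=20)
        im=cv2.resize(im,None,fx=5,fy=5,interpolation=cv2.INTER_CUBIC)
        for X,col in marks:
            u=((proj(n,np.array([X]))[0]-[c,r]+.5)*5).astype(int); cv2.circle(im,tuple(int(i) for i in u),4,col,1)
        out.append(im)
    cv2.imwrite(f"pics/{name}.png",np.hstack(out))
def tool():
    from plant import manip
    o=manip.get_obs();R=Ro.from_quat(o["tcp_rot"]).as_matrix();return o,np.array(o["position"]),R
E
python3 - <<'E'
from h import *
o,p,R=tool();print(p,R.round(3).tolist())
m=[(p+R@[0,s*(o["opening"]/2),.008],(0,0,255)) for s in(-1,1)]
t=np.array([.4822,.2025,.03]);z=np.array([.0062,-.5736,.8191])
m+=[(t+k*z,(0,255,0)) for k in(0,.04,.085,.14)]
see("g1",[("scene",340,150,80,110),("top",220,160,80,110)],m)
E
```

```text
[0.4812871  0.15240938 0.15475901] [[-0.009, 1.0, -0.004], [1.0, 0.009, -0.001], [-0.001, -0.004, -1.0]]
```

View pics/g1.png

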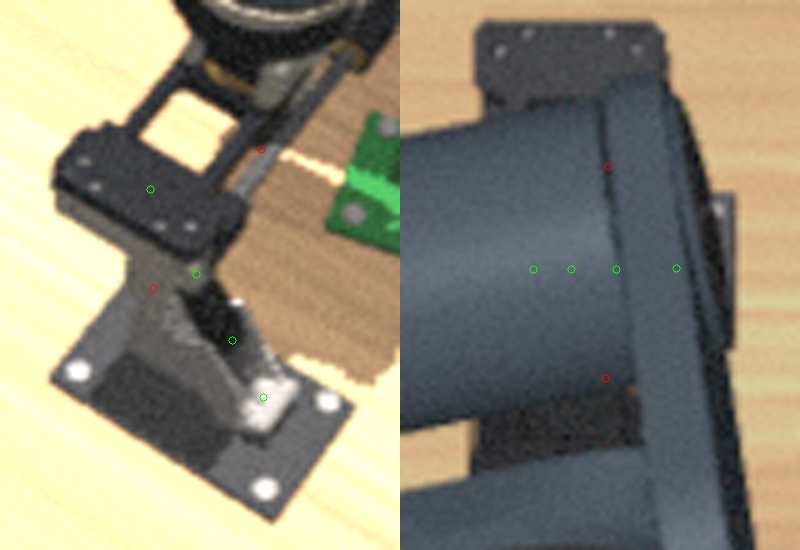

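>>> {"name": "jog_arm", "arguments": {
  "targets": [1,0.001,0.001,0.03,0,0,0,1,0.001,0.001,0.055,0,0,0,1,0.001,0.001,0.066,0,0,0,1,0.001,0.001,0.066,0,0,0]
}}

```text
clock: 2.95
position: [0.4825, 0.1541, 0.0898]
tcp_rot: [0.704, 0.711, -0.001, -0.001]
force: [-0.7, -0.7, -0.5]
opening: 0.093
finger_force: 0.0
```

>>> {"name": "jog_arm", "arguments": {
  "targets": [0.1,0,0,0,0,0,0,0.1,0,0,0,0,0,0,0.1,0,0,0,0,0,0,0.1,0,0,0,0,0,0,0.1,0,0,0,0,0,0],
  "grip_force": 10
}}

```text
clock: 3.37
position: [0.4833, 0.1544, 0.0914]
tcp_rot: [0.704, 0.711, 0.001, 0.0]
force: [0.2, 0.3, 0.3]
opening: 0.0641
finger_force: 0.0
```

>>> {"name": "jog_arm", "arguments": {
  "targets": [0.05,0,0,0,0,0,0,0.05,0,0,0,0,0,0,0.05,0,0,0,0,0,0,0.05,0,0,0,0,0,0,0.05,0,0,0,0,0,0],
  "grip_force": 10
}}

```text
clock: 3.78
position: [0.4829, 0.1543, 0.0906]
tcp_rot: [0.704, 0.711, -0.0, -0.0]
force: [-1.0, 0.7, 0.6]
opening: 0.0311
finger_force: 0.0
```

>>> {"name": "jog_arm", "arguments": {
  "targets": [0.05,0,0,0,0,0,0,0.05,0,0,0,0,0,0,0.05,0,0,0,0,0,0,0.05,0,0,0,0,0,0,0.05,0,0,0,0,0,0],
  "grip_force": 10
}}

```text
clock: 4.2
position: [0.483, 0.1543, 0.0906]
tcp_rot: [0.704, 0.711, -0.0, 0.0]
force: [0.3, -0.4, -0.2]
opening: 0.0157
finger_force: 10.0
```

>>> {"name": "jog_arm", "arguments": {
  "targets": [0.05,0,0,0,0,0,0,0.05,0,0,0,0,0,0,0.05,0,0,0,0,0,0,0.05,0,0,0,0,0,0],
  "grip_force": 45
}}

```text
clock: 4.53
position: [0.4829, 0.1543, 0.0906]
tcp_rot: [0.704, 0.711, -0.0, -0.0]
force: [0.0, 0.2, -0.5]
opening: 0.0155
finger_force: 45.0
```

>>> {"name": "jog_arm", "arguments": {
  "targets": [0.05,0,0,-0.008,0,0,0,0.05,0,0,-0.025,0,0,0,0.05,0,0,-0.055,0,0,0,0.05,0,0,-0.09,0,0,0,0.05,0,0,-0.11,0,0,0]
}}

```text
clock: 4.95
position: [0.4836, 0.1545, 0.2043]
tcp_rot: [0.704, 0.711, 0.001, 0.001]
force: [0.1, 0.2, -0.9]
opening: 0.0157
finger_force: 45.0
```

>>> {"name": "jog_arm", "arguments": {
  "targets": [0.05,-0.015,0,-0.02,0,0,0,0.05,-0.04,-0.002,-0.035,0,0,0,0.05,-0.07,-0.005,-0.04,0,0,0,0.05,-0.1,-0.01,-0.04,0,0,0,0.05,-0.13,-0.013,-0.04,0,0,0]
}}

```text
clock: 5.37
position: [0.4708, 0.0231, 0.2416]
tcp_rot: [0.703, 0.711, 0.0, 0.0]
force: [-0.6, -0.3, -1.7]
opening: 0.0154
finger_force: 45.0
```

>>> {"name": "jog_arm", "arguments": {
  "targets": [0.05,-0.03,-0.003,0,0,0,0,0.05,-0.06,-0.006,0,0,0,0,0.05,-0.09,-0.009,0,0,0,0,0.05,-0.12,-0.012,0,0,0,0,0.05,-0.15,-0.015,0,0,0,0]
}}

```text
clock: 5.78
position: [0.4572, -0.1273, 0.2413]
tcp_rot: [0.704, 0.711, 0.0, 0.0]
force: [-0.3, 0.7, -0.0]
opening: 0.0156
finger_force: 45.0
```

>>> {"name": "jog_arm", "arguments": {
  "targets": [0.05,-0.03,-0.003,0,0,0,0,0.05,-0.06,-0.006,0,0,0,0,0.05,-0.085,-0.009,0,0,0,0,0.05,-0.097,-0.01,0,0,0,0,0.05,-0.097,-0.01,0,0,0,0]
}}

```text
clock: 6.2
position: [0.4484, -0.2247, 0.2409]
tcp_rot: [0.704, 0.71, -0.0, 0.0]
force: [0.6, 0.5, -1.1]
opening: 0.0159
finger_force: 45.0
```

```bash
cat >> h.py <<'E'
TIP=np.array([.0482,0,.0606])  # free pen point in tool frame (x,y,z)
def favg(n=10):
    from plant import manip,optics
    F=[];P=[]
    for _ in range(n):
        optics.get_image("top");o=manip.get_obs();F.append(o["force"]);P.append(o["position"])
    return np.mean(F,0),np.std(F,0),np.mean(P,0)
E
python3 - <<'E'
from h import *
f,s,pm=favg(8);print("F0",f,s,pm)
o,p,R=tool();tip=p+R@TIP;z=np.array([.0062,-.5736,.8191]);print(p,R.round(3).tolist(),tip)
O=np.array([.511,-.151,0]);bx=np.array([-.041,.999,0]);by=np.array([-.999,-.041,0])
w=[O-.004*bx+y*by+[0,0,.012] for y in(.07,.0,-.07)]
m=[(tip+k*z,(0,255,0)) for k in(0,.04,.14)]+[(x,(0,0,255)) for x in w]
see("w0",[("scene",190,50,160,110)],m)
E
```

```text
F0 [-0.10985043  0.16395951 -0.69684409] [0.31100669 0.30011654 0.5442702 ] [ 0.44881247 -0.22221579  0.24073942]
[ 0.44891284 -0.22225396  0.2407264 ] [[-0.011, 1.0, 0.0], [1.0, 0.011, 0.0], [0.0, 0.0, -1.0]] [ 0.44838133 -0.17405353  0.18012908]
```

View pics/w0.png

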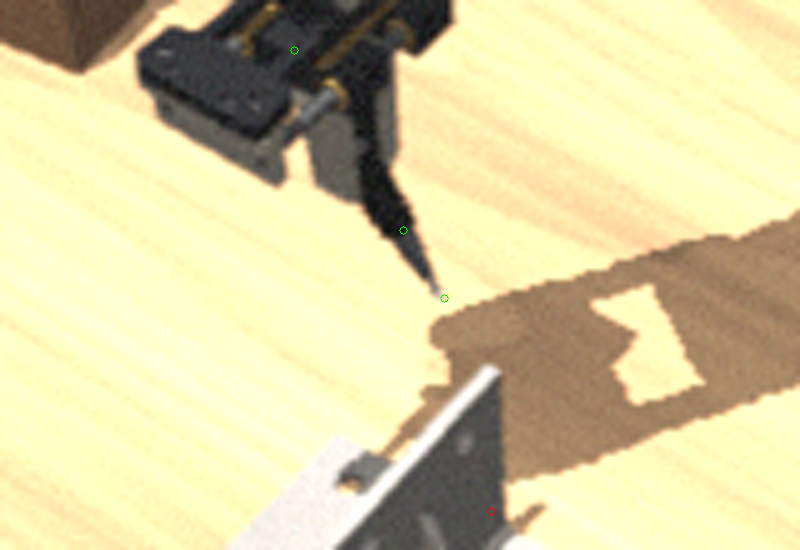

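The tip shows at crop (437,292), within 1.5 px of the prediction. Descending to hover, 30 mm short of the left end along the pen axis.

>>> {"name": "jog_arm", "arguments": {
  "targets": [0.05,0,0,0.02,0,0,0,0.05,0,0,0.05,0,0,0,0.05,0,0,0.08,0,0,0,0.05,0,0,0.1,0,0,0,0.05,0,0,0.115,0,0,0]
}}

```text
clock: 7.07
position: [0.4481, -0.2223, 0.1237]
tcp_rot: [0.703, 0.711, -0.0, -0.001]
force: [0.4, 0.4, -1.3]
opening: 0.0161
finger_force: 45.0
```

>>> {"name": "jog_arm", "arguments": {
  "targets": [0.05,0,0,0.01,0,0,0,0.05,0,0,0.02,0,0,0,0.05,0,0,0.028,0,0,0,0.05,0,0,0.028,0,0,0]
}}

```text
clock: 7.4
position: [0.4484, -0.2227, 0.0967]
tcp_rot: [0.704, 0.711, -0.0, -0.001]
force: [0.2, 0.2, -1.7]
opening: 0.0155
finger_force: 45.0
```

Run:
```python
from h import *
f,s,pm=favg(10);print("F0",f,s/3,pm)
o,p,R=tool();tip=pm+R@TIP;z=np.array([.0062,-.5736,.8191]);print(R.round(3).tolist(),tip)
O=np.array([.511,-.151,0]);bx=np.array([-.041,.999,0]);by=np.array([-.999,-.041,0])
w=[O-.004*bx+y*by+[0,0,.012] for y in(.07,.0,-.07)]+[O+.07*by+[0,0,.14],O-.07*by+[0,0,.14],O-.11*bx+.07*by+[0,0,.008]]
m=[(tip+k*z,(0,255,0)) for k in(0,.04,.14)]+[(x,(0,0,255)) for x in w]
see("w1",[("scene",230,100,80,80),("top",370,165,80,80)],m)
```

```text
F0 [-0.12280455  0.09062218 -0.91212883] [0.17605909 0.19315014 0.1877025 ] [ 0.44896119 -0.22316158  0.09807441]
[[-0.01, 1.0, 0.0], [1.0, 0.01, -0.0], [-0.0, 0.0, -1.0]] [ 0.44849922 -0.17497853  0.03746269]
```

View pics/w1.png

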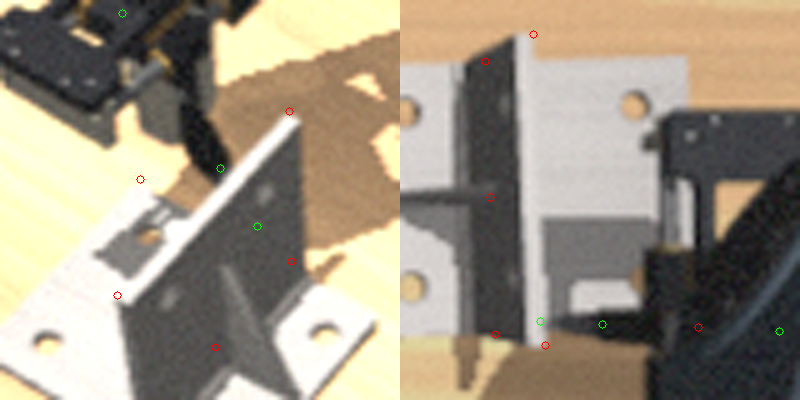

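The top view puts the upright's front corners at crop (533,37) and (541,346), within 1 px of the model. The pen nose at (555–640,325) lies slightly nearer −x and −y than predicted, so I bias the aim 3 mm toward the upright.

>>> {"name": "jog_arm", "arguments": {
  "targets": [0.05,0.003,0,0.003,0,0,0,0.05,0.006,0,0.007,0,0,0,0.05,0.009,0,0.011,0,0,0,0.05,0.012,0,0.014,0,0,0,0.05,0.0145,0,0.0164,0,0,0]
}}

```text
clock: 8.42
position: [0.4484, -0.208, 0.0806]
tcp_rot: [0.703, 0.711, -0.0, -0.0]
force: [-0.1, 0.3, -1.0]
opening: 0.0158
finger_force: 45.0
```

>>> {"name": "jog_arm", "arguments": {
  "targets": [0.05,0.0008,0,0.0011,0,0,0,0.05,0.0015,0,0.0022,0,0,0,0.05,0.0022,0,0.0033,0,0,0,0.05,0.0029,0,0.0042,0,0,0,0.05,0.0034,0,0.0049,0,0,0]
}}

```text
clock: 8.83
position: [0.4486, -0.2052, 0.0763]
tcp_rot: [0.704, 0.711, 0.0, 0.0]
force: [-0.4, -0.1, -1.1]
opening: 0.0155
finger_force: 45.0
```

Run:
```python
from h import *
f,s,pm=favg(10);o,p,R=tool();print("F",f,s/3,pm,"tip",pm+R@TIP)
```

```text
F [-0.00683474  0.04984715 -1.20376797] [0.0935746  0.11641314 0.18647533] [ 0.44857211 -0.20516144  0.07635867] tip [ 0.44809101 -0.15696563  0.01575725]
```

>>> {"name": "jog_arm", "arguments": {
  "targets": [0.05,0.0005,0,0.0007,0,0,0,0.05,0.001,0,0.0014,0,0,0,0.05,0.0015,0,0.0021,0,0,0,0.05,0.002,0,0.0028,0,0,0,0.05,0.0023,0,0.0033,0,0,0]
}}

```text
clock: 9.75
position: [0.4486, -0.2028, 0.073]
tcp_rot: [0.704, 0.711, -0.0, 0.0]
force: [-0.5, -1.1, 0.7]
opening: 0.0161
finger_force: 45.0
```

Run:
```python
from h import *
f,s,pm=favg(10);o,p,R=tool();print("F",f,s/3,pm,"tip",pm+R@TIP)
```

```text
F [ 0.11184182 -0.40990939  0.74759322] [0.07356025 0.15881235 0.17012544] [ 0.44856539 -0.20286293  0.07305769] tip [ 0.44808443 -0.15466762  0.01245587]
```

In contact with about 1.9 N and roughly 3 mm of spring travel. Sweeping at about 29 mm/s.

>>> {"name": "jog_arm", "arguments": {
  "targets": [0.05,0.0,0.002,0,0,0,0,0.05,0.0001,0.0044,0,0,0,0,0.05,0.0002,0.0068,0,0,0,0,0.05,0.0002,0.0092,0,0,0,0,0.05,0.0003,0.0116,0,0,0,0]
}}

```text
clock: 10.67
position: [0.4604, -0.2024, 0.073]
tcp_rot: [0.704, 0.711, -0.0, -0.0]
force: [-0.3, -1.0, 0.2]
opening: 0.0154
finger_force: 45.0
```

>>> {"name": "jog_arm", "arguments": {
  "targets": [0.05,0.0,0.0024,0,0,0,0,0.05,0.0001,0.0048,0,0,0,0,0.05,0.0002,0.0072,0,0,0,0,0.05,0.0002,0.0096,0,0,0,0,0.05,0.0003,0.012,0,0,0,0]
}}

```text
clock: 11.08
position: [0.4724, -0.202, 0.073]
tcp_rot: [0.704, 0.711, -0.0, -0.0]
force: [-1.1, -1.2, 0.8]
opening: 0.0158
finger_force: 45.0
```

Run:
```python
from h import *
f,s,pm=favg(10);o,p,R=tool();print("F",f,s/3,pm,"tip",pm+R@TIP)
tip=pm+R@TIP;z=np.array([.0062,-.5736,.8191])
see("w2",[("scene",230,100,80,80),("top",370,165,80,80)],[])
print(proj("top",np.array([tip]))-[370,165],proj("scene",np.array([tip]))-[230,100])
```

```text
F [ 0.96204194 -1.08182276  0.06678297] [0.18955207 0.1657274  0.11802486] [ 0.47241231 -0.20206688  0.07312633] tip [ 0.47194433 -0.15387443  0.01252213]
[[17.12451472 54.2748686 ]] [[52.02006811 59.62531842]]
```

View pics/w2.png

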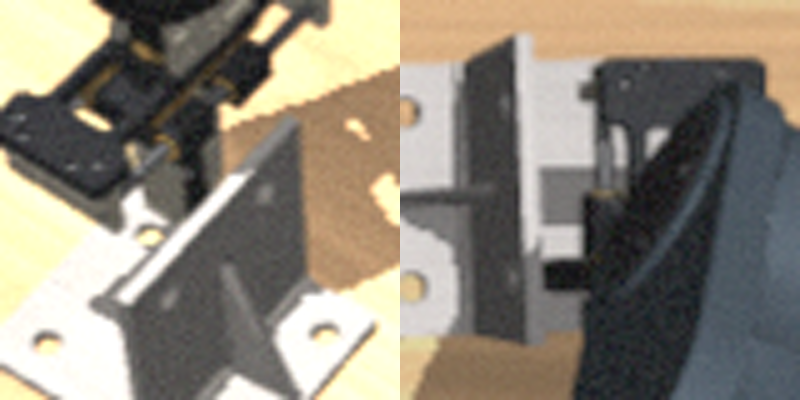

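The bracket's corners sit where they were and the pen rides the fillet. The reaction of about 1.1 N each in y and z points along the 45° normal. Continuing.

>>> {"name": "jog_arm", "arguments": {
  "targets": [0.05,0.0,0.002,0,0,0,0,0.05,0.0001,0.0044,0,0,0,0,0.05,0.0002,0.0068,0,0,0,0,0.05,0.0002,0.0092,0,0,0,0,0.05,0.0003,0.0116,0,0,0,0]
}}

```text
clock: 12.1
position: [0.4839, -0.2015, 0.073]
tcp_rot: [0.704, 0.711, -0.0, -0.0]
force: [-1.4, -1.3, -0.1]
opening: 0.0161
finger_force: 45.0
```

>>> {"name": "jog_arm", "arguments": {
  "targets": [0.05,0.0,0.0024,0,0,0,0,0.05,0.0001,0.0048,0,0,0,0,0.05,0.0002,0.0072,0,0,0,0,0.05,0.0002,0.0096,0,0,0,0,0.05,0.0003,0.012,0,0,0,0]
}}

```text
clock: 12.52
position: [0.496, -0.2011, 0.073]
tcp_rot: [0.704, 0.711, 0.0, -0.0]
force: [-0.4, -1.6, -0.4]
opening: 0.0156
finger_force: 45.0
```

>>> {"name": "jog_arm", "arguments": {
  "targets": [0.05,0.0,0.0024,0,0,0,0,0.05,0.0001,0.0048,0,0,0,0,0.05,0.0002,0.0072,0,0,0,0,0.05,0.0002,0.0096,0,0,0,0,0.05,0.0003,0.012,0,0,0,0]
}}

```text
clock: 12.93
position: [0.5079, -0.2007, 0.073]
tcp_rot: [0.704, 0.711, -0.0, -0.0]
force: [-0.7, -0.7, -0.1]
opening: 0.0159
finger_force: 45.0
```

Run:
```python
from h import *
f,s,pm=favg(10);o,p,R=tool();print("F",f,s/3,pm,"tip",pm+R@TIP)
```

```text
F [ 0.99207159 -1.11045453 -0.07896374] [0.20233142 0.21804028 0.1213443 ] [ 0.5079952  -0.20079619  0.07312136] tip [ 0.50752619 -0.15260012  0.01252005]
```

>>> {"name": "jog_arm", "arguments": {
  "targets": [0.05,0.0,0.002,0,0,0,0,0.05,0.0001,0.0044,0,0,0,0,0.05,0.0001,0.0068,0,0,0,0,0.05,0.0002,0.0092,0,0,0,0,0.05,0.0002,0.0116,0,0,0,0]
}}

```text
clock: 13.85
position: [0.5195, -0.2004, 0.073]
tcp_rot: [0.704, 0.711, -0.0, -0.0]
force: [-0.3, -0.6, 0.3]
opening: 0.0158
finger_force: 45.0
```

>>> {"name": "jog_arm", "arguments": {
  "targets": [0.05,0.0,0.0024,0,0,0,0,0.05,0.0001,0.0048,0,0,0,0,0.05,0.0001,0.0072,0,0,0,0,0.05,0.0002,0.0096,0,0,0,0,0.05,0.0002,0.012,0,0,0,0]
}}

```text
clock: 14.27
position: [0.5315, -0.2001, 0.073]
tcp_rot: [0.704, 0.711, 0.0, -0.0]
force: [-0.2, -1.2, -0.1]
opening: 0.0155
finger_force: 45.0
```

>>> {"name": "jog_arm", "arguments": {
  "targets": [0.05,0.0,0.0024,0,0,0,0,0.05,0.0001,0.0048,0,0,0,0,0.05,0.0001,0.0072,0,0,0,0,0.05,0.0002,0.0096,0,0,0,0,0.05,0.0003,0.012,0,0,0,0]
}}

```text
clock: 14.68
position: [0.5435, -0.1997, 0.073]
tcp_rot: [0.704, 0.711, -0.0, -0.0]
force: [-0.8, -0.9, 0.2]
opening: 0.016
finger_force: 45.0
```

Run:
```python
from h import *
f,s,pm=favg(10);o,p,R=tool();print("F",f,s/3,pm,"tip",pm+R@TIP)
```

```text
F [ 0.71468814 -1.04411386 -0.12646786] [0.16617489 0.15379365 0.19537446] [ 0.54357438 -0.19972535  0.07313068] tip [ 0.5431048  -0.15153001  0.01252879]
```

>>> {"name": "jog_arm", "arguments": {
  "targets": [0.05,0.0,0.002,0,0,0,0,0.05,0.0001,0.0044,0,0,0,0,0.05,0.0001,0.0068,0,0,0,0,0.05,0.0002,0.0092,0,0,0,0,0.05,0.0002,0.0116,0,0,0,0]
}}

```text
clock: 15.6
position: [0.5551, -0.1993, 0.073]
tcp_rot: [0.704, 0.711, -0.0, -0.0]
force: [-0.8, -1.5, 0.4]
opening: 0.0157
finger_force: 45.0
```

>>> {"name": "jog_arm", "arguments": {
  "targets": [0.05,0.0,0.0024,0,0,0,0,0.05,0.0001,0.0048,0,0,0,0,0.05,0.0001,0.0072,0,0,0,0,0.05,0.0002,0.0096,0,0,0,0,0.05,0.0002,0.012,0,0,0,0]
}}

```text
clock: 16.02
position: [0.5671, -0.199, 0.073]
tcp_rot: [0.704, 0.711, -0.0, -0.0]
force: [-0.6, -1.4, 0.6]
opening: 0.0155
finger_force: 45.0
```

>>> {"name": "jog_arm", "arguments": {
  "targets": [0.05,0.0,0.0024,0,0,0,0,0.05,0.0001,0.0048,0,0,0,0,0.05,0.0001,0.0072,0,0,0,0,0.05,0.0001,0.008,0,0,0,0,0.05,0.0001,0.008,0,0,0,0]
}}

```text
clock: 16.43
position: [0.5753, -0.1989, 0.0731]
tcp_rot: [0.704, 0.711, 0.0, 0.0]
force: [0.5, -0.6, 0.5]
opening: 0.016
finger_force: 45.0
```

Run:
```python
from h import *
f,s,pm=favg(10);o,p,R=tool();print("F",f,s/3,pm,"tip",pm+R@TIP)
tip=pm+R@TIP
O=np.array([.511,-.151,0]);bx=np.array([-.041,.999,0]);by=np.array([-.999,-.041,0])
see("w3",[("scene",200,100,100,100),("top",360,140,60,100)],[(O-.07*by+[0,0,.14],(0,0,255))])
```

```text
F [ 0.63703247 -0.971281   -0.13846271] [0.16158031 0.25242044 0.14108641] [ 0.57502096 -0.19890148  0.07311503] tip [ 0.57454861 -0.15070464  0.01251435]
```

View pics/w3.png

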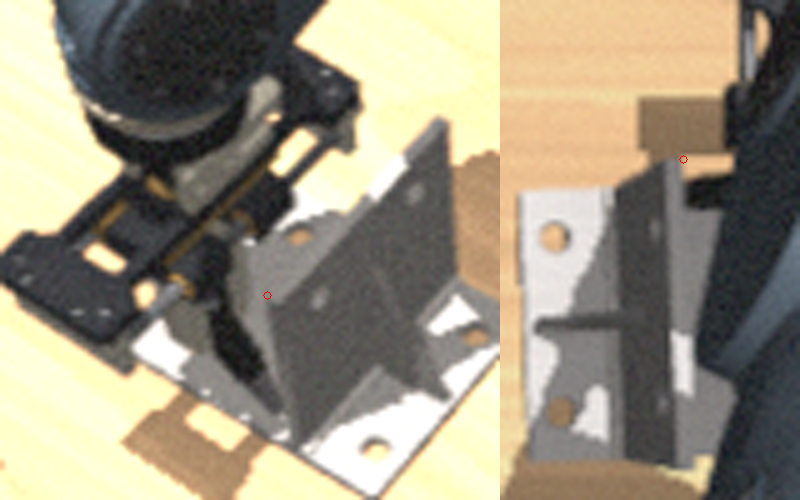

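>>> {"name": "jog_arm", "arguments": {
  "targets": [0.05,0,0.0018,0,0,0,0,0.05,0.0001,0.0035,0,0,0,0,0.05,0.0001,0.0035,0,0,0,0,0.05,0.0001,0.0035,0,0,0,0]
}}

```text
clock: 17.37
position: [0.5786, -0.1987, 0.073]
tcp_rot: [0.704, 0.711, 0.0, 0.0]
force: [0.9, -1.2, 0.5]
opening: 0.0157
finger_force: 45.0
```

Run:
```python
from h import *
f,s,pm=favg(6);o,p,R=tool();print("F",f,s/3,pm,"tip",pm+R@TIP)
```

```text
F [ 0.77522792 -1.01525042 -0.0154899 ] [0.22259097 0.18116434 0.12134077] [ 0.57850597 -0.19875226  0.07306988] tip [ 0.57803753 -0.15055648  0.01246833]
```

>>> {"name": "jog_arm", "arguments": {
  "targets": [0.05,-0.0014,0,-0.002,0,0,0,0.05,-0.0034,0,-0.005,0,0,0,0.05,-0.0055,0,-0.008,0,0,0,0.05,-0.01,0,-0.0145,0,0,0,0.05,-0.017,0,-0.0245,0,0,0]
}}

```text
clock: 18.08
position: [0.5782, -0.2157, 0.0977]
tcp_rot: [0.703, 0.711, -0.0, -0.001]
force: [-0.8, 0.3, -0.6]
opening: 0.0157
finger_force: 45.0
```

>>> {"name": "jog_arm", "arguments": {
  "targets": [0.05,0,0,-0.02,0,0,0,0.05,0,0,-0.05,0,0,0,0.05,0,0,-0.085,0,0,0,0.05,0,0,-0.12,0,0,0,0.05,0,0,-0.143,0,0,0]
}}

```text
clock: 18.5
position: [0.5791, -0.2166, 0.2453]
tcp_rot: [0.704, 0.711, 0.001, 0.002]
force: [-0.6, 0.1, -0.9]
opening: 0.0157
finger_force: 45.0
```

>>> {"name": "jog_arm", "arguments": {
  "targets": [0.05,0.015,-0.004,0,0,0,0,0.05,0.04,-0.01,0,0,0,0,0.05,0.07,-0.017,0,0,0,0,0.05,0.1,-0.025,0,0,0,0,0.05,0.13,-0.032,0,0,0,0]
}}

```text
clock: 18.92
position: [0.5447, -0.0855, 0.2416]
tcp_rot: [0.704, 0.71, 0.0, 0.0]
force: [-0.2, -0.1, -0.7]
opening: 0.0156
finger_force: 45.0
```

>>> {"name": "jog_arm", "arguments": {
  "targets": [0.05,0.03,-0.007,0,0,0,0,0.05,0.06,-0.015,0,0,0,0,0.05,0.09,-0.022,0,0,0,0,0.05,0.12,-0.03,0,0,0,0,0.05,0.15,-0.037,0,0,0,0]
}}

```text
clock: 19.33
position: [0.5063, 0.0644, 0.2416]
tcp_rot: [0.704, 0.71, 0.0, 0.0]
force: [0.2, 0.3, -1.8]
opening: 0.0158
finger_force: 45.0
```

>>> {"name": "jog_arm", "arguments": {
  "targets": [0.05,0.03,-0.008,0,0,0,0,0.05,0.06,-0.016,0,0,0,0,0.05,0.085,-0.022,0,0,0,0,0.05,0.091,-0.023,0,0,0,0,0.05,0.091,-0.023,0,0,0,0]
}}

```text
clock: 19.75
position: [0.4828, 0.1552, 0.2414]
tcp_rot: [0.703, 0.711, 0.0, 0.0]
force: [0.8, -0.8, -1.2]
opening: 0.0155
finger_force: 45.0
```

Run:
```python
from h import *
f,s,pm=favg(8);o,p,R=tool();print("F",f,s/3,pm,o["tcp_rot"])
print("delta tool to grip pose",R.T@(np.array([.483,.1543,.0906])-pm),(Ro.from_quat(o["tcp_rot"]).inv()*Ro.from_quat([.704,.711,0,0])).as_rotvec())
tip=pm+R@TIP;z=np.array([.0062,-.5736,.8191])
see("r1",[("scene",340,110,80,110),("top",220,150,80,110)],[(tip+k*z,(0,255,0)) for k in(0,.04)]+[(np.array([.4828,.2025,.03]),(0,0,255))])
```

```text
F [-0.07950352 -0.1891555  -1.01671781] [0.07549713 0.14174547 0.06958471] [0.48319735 0.15348496 0.24078144] [ 7.03938342e-01  7.10261086e-01 -1.73552485e-06  2.13594821e-05]
delta tool to grip pose [ 0.00082169 -0.0001942   0.1501814 ] [ 2.75905547e-05  3.27981633e-05 -9.52171001e-04]
```

View pics/r1.png

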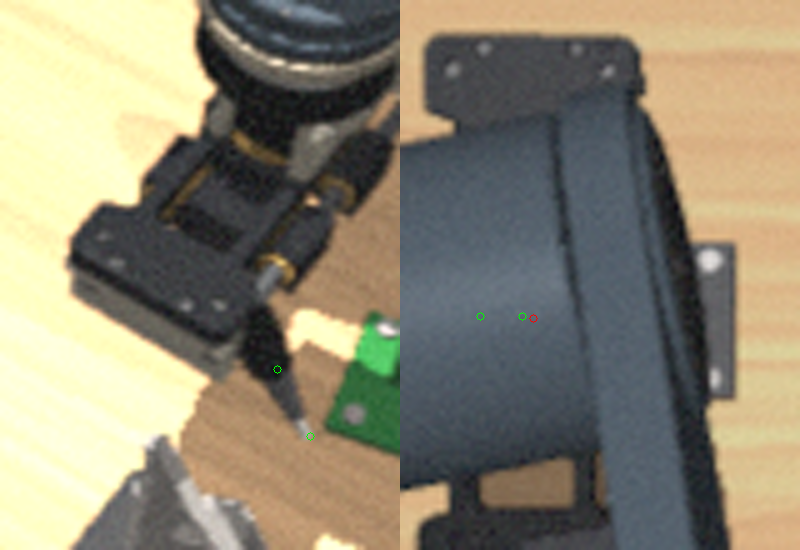

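The pen is unslipped: tip at crop (307,437), predicted (309,435). Lowering into the rest.

>>> {"name": "jog_arm", "arguments": {
  "targets": [0.05,0.002,0,0.02,0,0,0,0.05,0.002,0,0.05,0,0,0,0.05,0.002,0,0.075,0,0,0,0.05,0.002,0,0.095,0,0,0,0.05,0.002,0,0.11,0,0,0]
}}

```text
clock: 20.67
position: [0.4822, 0.156, 0.1287]
tcp_rot: [0.704, 0.711, -0.001, -0.0]
force: [-0.6, -0.7, -1.1]
opening: 0.016
finger_force: 45.0
```

>>> {"name": "jog_arm", "arguments": {
  "targets": [0.05,0,0,0.01,0,0,0,0.05,0,0,0.02,0,0,0,0.05,0,0,0.028,0,0,0,0.05,0,0,0.034,0,0,0,0.05,0,0,0.034,0,0,0]
}}

```text
clock: 21.08
position: [0.4826, 0.1563, 0.0958]
tcp_rot: [0.704, 0.711, -0.0, -0.0]
force: [0.3, 0.2, -0.7]
opening: 0.0156
finger_force: 45.0
```

>>> {"name": "jog_arm", "arguments": {
  "targets": [0.05,0,0,0.001,0,0,0,0.05,-0.0005,0,0.0025,0,0,0,0.05,-0.001,0,0.004,0,0,0,0.05,-0.0012,0,0.005,0,0,0,0.05,-0.0012,0,0.0055,0,0,0]
}}

```text
clock: 21.5
position: [0.4829, 0.1551, 0.0911]
tcp_rot: [0.704, 0.711, 0.0, 0.0]
force: [-0.0, -0.6, 0.1]
opening: 0.0157
finger_force: 45.0
```

Run:
```python
from h import *
f,s,pm=favg(8);o,p,R=tool();print("F",f,s/3,pm,o["clock"])
print("delta",R.T@(np.array([.483,.1543,.0906])-pm))
```

```text
F [ 0.12813239 -0.65530988 -0.26847459] [0.10472979 0.15231513 0.18396086] [0.4829407  0.15513306 0.09114604] 21.9
delta [-8.33637597e-04  5.08588132e-05  5.46019862e-04]
```

>>> {"name": "jog_arm", "arguments": {
  "targets": [0.05,-0.0005,0,0.0003,0,0,0,0.05,-0.0008,0,0.0005,0,0,0,0.05,-0.0008,0,0.0005,0,0,0],
  "grip_force": 5
}}

```text
clock: 22.15
position: [0.4829, 0.1544, 0.0906]
tcp_rot: [0.704, 0.711, 0.0, -0.0]
force: [0.1, 0.1, 0.1]
opening: 0.0158
finger_force: 5.0
```

>>> {"name": "jog_arm", "arguments": {
  "targets": [0.4,0,0,0,0,0,0,0.5,0,0,0,0,0,0,0.6,0,0,0,0,0,0,0.6,0,0,0,0,0,0,0.6,0,0,0,0,0,0]
}}

```text
clock: 22.57
position: [0.4829, 0.1543, 0.0905]
tcp_rot: [0.704, 0.711, -0.0, 0.0]
force: [0.2, 1.4, 0.3]
opening: 0.0448
finger_force: 0.0
```

>>> {"name": "jog_arm", "arguments": {
  "targets": [0.6,0,0,0,0,0,0,0.6,0,0,0,0,0,0,0.6,0,0,0,0,0,0,0.6,0,0,0,0,0,0,0.6,0,0,0,0,0,0]
}}

```text
clock: 22.98
position: [0.4829, 0.1543, 0.0905]
tcp_rot: [0.704, 0.711, 0.0, 0.0]
force: [0.3, 0.1, -0.6]
opening: 0.0556
finger_force: 0.0
```

>>> {"name": "jog_arm", "arguments": {
  "targets": [0.6,0,0,-0.01,0,0,0,0.6,0,0,-0.035,0,0,0,0.6,0,0,-0.065,0,0,0,0.6,0,0,-0.1,0,0,0,0.6,0,0,-0.13,0,0,0]
}}

```text
clock: 23.4
position: [0.4828, 0.1543, 0.2233]
tcp_rot: [0.704, 0.711, 0.0, 0.0]
force: [1.1, 0.5, -0.3]
opening: 0.0558
finger_force: 0.0
```

>>> {"name": "jog_arm", "arguments": {
  "targets": [0.6,-0.03,-0.02,0,0,0,0,0.6,-0.065,-0.045,0,0,0,0,0.6,-0.1,-0.065,0,0,0,0,0.6,-0.13,-0.09,0,0,0,0,0.6,-0.15,-0.11,0,0,0,0]
}}

```text
clock: 23.82
position: [0.3726, 0.0016, 0.2211]
tcp_rot: [0.704, 0.71, -0.0, 0.0]
force: [1.5, 0.8, 0.3]
opening: 0.0557
finger_force: 0.0
```

Run:
```python
from h import *
t=np.array([.4828,.2025,.03]);z=np.array([.0062,-.5736,.8191])
see("end",[("scene",345,170,80,75),("top",225,170,80,75)],[(t+k*z,(0,255,0)) for k in(0,.04,.14)])
```

```text
(no output)
```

View pics/end.png

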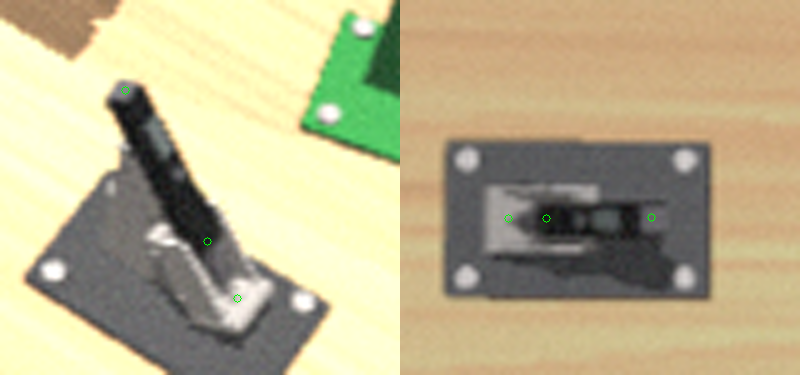

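The pen lies in its rest as found, with the tail at scene crop (125,92) on the predicted mark and the gripper clear.

```bash
python3 -c "
from plant import manip
print(manip.job_done())"
```

```text
the job is handed in; nothing more can be done
None
```

I drew the pen's tip along the weld from left end to right end at about 29 mm/s with about 2 N contact, put the pen back in its rest tip-down, and handed the job in; no verdict was returned.

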